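# Dip the lacquer reservoir and present the gauge rod

## Robot

A 6-joint arm with a two-finger parallel gripper is mounted at the origin on the work surface. World frame = base frame: x ahead of the robot, y to its left, z up, the work surface at z = 0. Lengths are in m, angles in degrees, forces in N, time in s.
With the tool pointing down it reaches from about 0.275 to 0.825 m from the base axis. Payload 4.9 kg.
Tool frame: the origin (TCP) lies at the very end of the fingers, on their centre line; the grasp point (between the pads) lies ctrl.pinch_z behind it (ctrl.pinch_z is the distance from the TCP to the grasp point, in m); z points along the fingers, y is the line along which they close (so a half turn about z gives the same grasp; the last joint's range is limited). The gripper opens to 85 mm and grips with 20 to 120 N. Pads are 22 mm wide; open, the fingers measure 114 mm over their backs; the gripper's body (76 mm by 85 mm) begins 54 mm behind the grasp point. The pads swing forward as they close: fully open they stand 13 mm farther back than shut.
Start: joints at [-81.257, 18.69, -11.035, 60.275, 0, 82.311], TCP at [0.156, -0.528, 0.231] pointing down, gripper open.
Joint ranges: [-152.03, 152.03], [-55.5, 102.48], [-74.3, 77.21], [-110.64, 120.58], [-84.22, 78.4], [-180, 180]. Speed limits (degrees/s): [147.25, 147.25, 180, 180, 180, 180].

## Interface

Orientations are given as [roll, pitch, yaw] about the fixed x, y, z axes, in that order (R = Rz(yaw) Ry(pitch) Rx(roll)).
In Python, from station import status, cams, ctrl gives the robot as it stands.
- The arm moves only by the shell command python3 -m crank 'ROWS' [FORCE]. ROWS is JSON, a list of rows, each a list of 7 numbers: the opening, from 0 (shut) to 1 (fully open), then the shift along the world's x, y, z scaled (see below), then the turn, a rotation vector about the world's x, y, z scaled (see below). A call has 1 to 5 rows; each row is the pose to reach, as a shift and turn from the pose commanded when the call began, turning the shorter way round; what a row does not reach only later rows make up. The controller multiplies each number of a shift by 25 cm and each number of a turn by pi rad. A row lasts 1/10 s, in which the tool goes at most 50 mm and 8.59 degrees, less where a joint would pass 70% of its speed; a pose out of reach is approached as far as the arm can. A call with a number of a shift or a turn outside -1 to 1 is refused whole. A call with a gripper value outside its range is refused whole. The fingers move at their own pace and stop on an object; FORCE is the grip in N (left out, the last holds). Time passes only in rows, so rows that repeat a pose let the fingers close. It gives the time, the measured TCP pose, the force, the opening and the grip force at its end, in the units of the state.
- status.read_state(): the state, without advancing time (a new reading comes with each control period).
- cams.get_image(name): name is "scene" or "side" or "wrist"; returns a dict with "color" (480x640x3 uint8, blue, green, red), "vertical_fov" (degrees; the focal length in pixels is half the picture's height over the tangent of half this angle, whatever the lens; pixels are square), "cx", "cy" (the principal point, pixels), "extrinsics" (4x4, takes a point from camera to world coordinates). Camera axes: x right, y up, looking along -z (the intrinsics and any distortion apply to the point x, -y, -z); pixel columns grow to the right and rows downward; lengths in m; the calibration is good to about 2 mm. The wrist camera is an equidistant fisheye: a pixel r from the principal point sees the ray r / f radians off the axis. A picture is of the moment at which its call begins. There is no depth.
- ctrl.hand_in(): hands the job in; it is judged then, once.
The state is a dict: "t": time; "q": joint angles; "qvel": joint speeds; "effort": joint torques, N m; "eef_pos": TCP position; "ee_rot": TCP orientation; "ft_force": force on the tool from outside, world axes, zero at the start; "ft_torque": the same for the moment, N m; "gripper_width": finger opening in m; "grasp_force": force on a finger pad.
Only numpy, scipy, OpenCV 4.12 (cv2) and the standard library are available. Lean on these libraries where they do the work, as an engineer would, in place of code of your own. Each camera call takes 0.05 s, during which the arm holds its last target. There are 200 camera calls.

## Task

Turn the clamp knob on the wooden cradle clockwise by about a quarter turn, as far as it goes, to free the gauge rod. Then take the rod by its handle, push it down the sloping dip tube of the lacquer reservoir until its collar stops on the tube's mouth, draw it right out again, and hold it up level, notched side up, with its tip over the black reading panel and more than 10 cm above it. Finish while holding it still there, and leave the brush, tape roll, glue dish and everything else undisturbed.

Things in the scene. Friction and masses are not known exactly. Their poses are not given: they have to be found in the camera images.
- rod: Gauge rod, 0.08-0.17 kg, level in the cradle at first. Origin: centre of the collar's front face, on the axis. +x from tip to handle, +z the notched side (up). Steel shank 9 mm thick, x -100 mm (tip, last 5 mm tapered to 5 mm) to 0; collar 32 mm across, x 0 to 6; pale wood handle x 6 to 106, 16 wide (y), 18 high (z). In the cradle grip it across y at x 25 to 70: clear to 30 mm under the axis.
- rod_tip (a point): Centre of the rod's tip end, 100 mm from the collar's front face. Axes as the rod's.
- cradle: Fixed wooden cradle: base 220 x 112 x 10 mm, two notched posts 46 mm high (at x = -78 under the shank, x = 93 mm under the handle's end) in which the rod lies along the cradle's x, axis 42 mm above the table, handle to +x. Origin: on the table, under the rod's collar. The clamp knob stands at x = -45, y = -55 mm.
- knob (a joint): Angle (rad) of the clamp knob about its upright axis: 0 to 0.25 at the start (flat steel keeper arm across over the rod's shank), 1.6 at the end stop; grows clockwise seen from above. The arm is clear of the rod from about 1.2. Light friction (0.06 N m); stays where left.
- knob_grip (a point): Gripping point of the knob, on its axis, 78 mm above the table. The grip is an upright black bar 46 mm long, 12 mm wide, 61 to 91 mm above the table; the point's y axis runs along the bar (and along the keeper arm, towards the rod) and turns with it. Keeper arm 49 to 55 mm above the table, 66 mm long from the axis.
- tank: Fixed lacquer reservoir: grey box 120 x 170 mm, with lid 150 mm high (cap and handle to 166 mm), with a sloping dip tube on its +x face. Origin: on the table, straight under the tube's mouth. The box spans x = -222 to -102 mm.
- tube: Dip tube of the reservoir. Origin: centre of its mouth, 160 mm above the table. +z points out of the mouth along the tube's axis: 30 degrees above level, over the tank's +x; y is level. Bore 13 mm, outside 24 mm; the rod enters along -z and its collar stops on the mouth with the collar's front face at the origin.
- panel: Fixed black lacquered reading panel lying on the table, 120 x 120 mm, 11 mm high. Origin: centre of its underside; sides along its x and y.
- brush: Loose paintbrush lying on the table outside the work, left alone.
- tape_roll: Loose cardboard roll, 84 mm across, 22 mm high, left alone.
- glue_dish: Loose white dish, 80 mm across, 30 mm high, left alone. A fixed jar 62 mm high also stands beyond the panel.

How it is judged (in metres and radians):
On the way, in this order (a step that is already met when the one before it is completed fails the run):
1. the clamp knob is turned open (at least 1.25 rad) (value of joint knob above 1.25 rad), for 0.1 s.
2. the rod is in the tube with its collar's face within 4 mm of the mouth (distance between rod and tube below 0.004 m and angle between the x axis of rod and the z axis of tube, either way round below 0.08 rad and z of rod_tip in the frame of tube below -0.09 m), for 0.2 s.
3. the rod's tip is drawn out of the tube, at least 15 mm from the mouth (z of rod_tip in the frame of tube above 0 m and distance between rod_tip and tube above 0.015 m), for 0.1 s.
At the end, for the whole second after the job is handed in: Rod held still in the fingers (over 1 N; under 0.03 m/s, 0.2 rad/s), level and notched side up within 0.14 rad, tip above the 120 mm panel and over 0.11 m above the table, collar over 0.10 m; touching neither reservoir nor cradle; knob above 1.2 rad (angle between rod's own z axis and vertical below 0.14 rad and x of rod_tip in the frame of panel between -0.06 and 0.06 m and y of rod_tip in the frame of panel between -0.06 and 0.06 m and height (world z) of rod_tip above 0.11 m and height (world z) of rod above 0.1 m and linear speed of rod below 0.03 m/s and angular speed of rod below 0.2 rad/s and contact force between the fingers and rod above 1 N and contact force between rod and tank below 0.1 N and contact force between rod and cradle below 0.1 N and value of joint knob above 1.2 rad); the arm keeps its last pose, push and grip.
It fails at once if a loose bystander (brush, tape roll, glue dish) is moved by more than 3 cm (distance of any of brush, tape_roll, glue_dish from where it was at the start of the episode above 0.03 m).
It also fails if it takes over 64 s, if anything falls off the work surface, if the arm or the gripper's body presses on something with over 40 N, if the wrist force passes 120 N, or if a joint passes its speed limit or range.

## Working session

There is one attempt and no reset: what is moved stays moved. The work goes in short steps, Python scripts to look and compute and a shell command to move; the robot and the scene stay as the last step left them, time stands still between calls to the robot, and variables do not carry over. Pictures are saved under pics/ and viewed, at most 10 in all, crops included, and the job is handed in when it is done.

```bash
ls; mkdir -p pics; python3 - <<'E'
from station import status,cams,ctrl
import cv2,numpy as np
print(status.read_state(), ctrl.pinch_z)
for n in ["scene","side","wrist"]:
    d=cams.get_image(n); cv2.imwrite(f"pics/{n}0.png",d["color"]); print(n,d["vertical_fov"],d["cx"],d["cy"],np.round(d["extrinsics"],4).tolist())
    np.savez(f"pics/{n}0.npz",**d)
E
```

```text
pics
{'t': 0.0, 'q': array([-8.12565263e+01,  1.87330231e+01, -1.10912753e+01,  6.02768887e+01,
       -9.85769003e-04,  8.23113946e+01]), 'qvel': array([ 0.08915725,  0.01754234, -0.06787659, -0.05293412, -0.14727429,
       -0.02867935]), 'effort': array([ 1.82321128e-04, -4.43397403e+01,  2.62441117e+01,  1.54105603e-02,
       -1.82170079e-04, -7.12023891e-06]), 'eef_pos': array([ 0.15550265, -0.52694113,  0.23049868]), 'ee_rot': array([-1.79899591e+02, -1.25608166e-02,  1.64320689e+01]), 'ft_force': array([0.69797062, 0.46589786, 0.00897003]), 'ft_torque': array([-0.01852877,  0.05810877, -0.04452417]), 'grasp_force': 0.0, 'gripper_width': 0.08527740709319365} 0.0187
scene 55.70019839480785 318.33709318322093 237.18700071631142 [[-0.5757, -0.698, 0.4258, 1.0985], [0.8176, -0.4831, 0.3134, 0.4567], [-0.013, 0.5285, 0.8488, 1.159], [0.0, 0.0, 0.0, 1.0]]
side 52.20536495960971 324.7230942136499 235.8758887698832 [[-0.8841, 0.2504, -0.3944, 0.216], [-0.4672, -0.467, 0.7507, 0.8233], [0.0038, 0.848, 0.5299, 0.652], [0.0, 0.0, 0.0, 1.0]]
wrist 65.70646984690485 325.2841916485972 241.46287889995486 [[0.2832, 0.9081, 0.3085, 0.2356], [-0.9591, 0.2687, 0.0895, -0.5039], [-0.0017, -0.3212, 0.947, 0.3732], [0.0, 0.0, 0.0, 1.0]]
```

View pics/scene0.png

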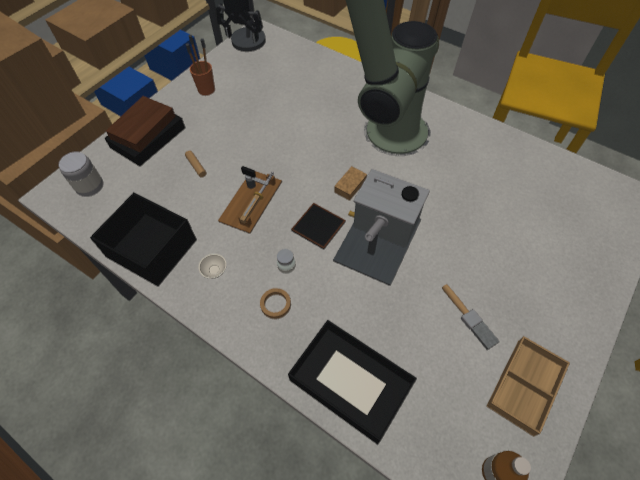

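View pics/side0.png

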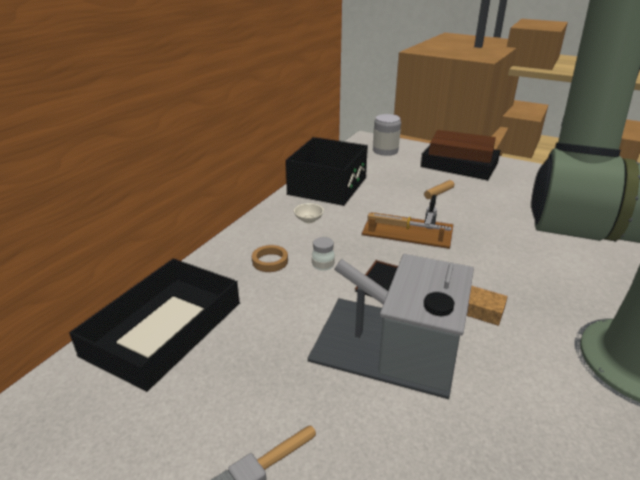

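View pics/wrist0.png

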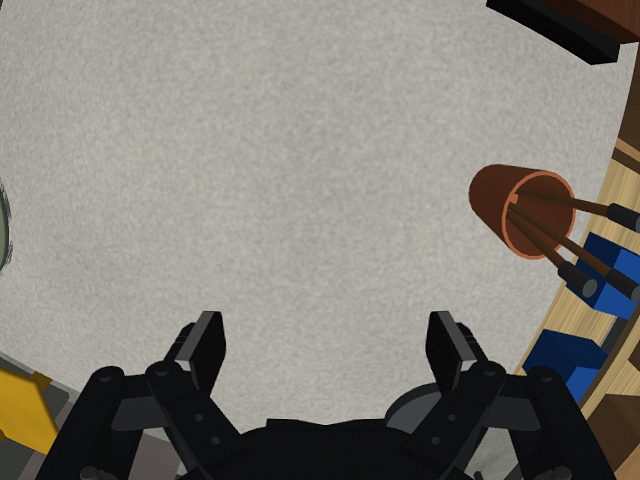

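The scene view shows the cradle near (250,205), panel (318,225), tank (385,225), tube mouth (372,236), dish (212,266), tape (275,303) and brush (470,315). The side view shows the cradle near (408,228) and the tube mouth near (343,266). The wrist view shows only bare table and a pot. I'll zoom in on both outside views next.

```bash
python3 - <<'E'
import cv2,numpy as np
a=cv2.imread("pics/scene0.png");b=cv2.imread("pics/side0.png")
A=cv2.resize(a[160:240,210:350],(800,457)[:2] if 0 else (700,400),interpolation=cv2.INTER_CUBIC)
B=cv2.resize(b[175:250,355:465],(293*1,200),interpolation=cv2.INTER_CUBIC)
B=cv2.resize(b[175:250,355:460],(280,200),interpolation=cv2.INTER_CUBIC)
C=cv2.resize(b[245:345,320:480],(320,200),interpolation=cv2.INTER_CUBIC)
D=cv2.resize(a[165:285,330:440],(183,200),interpolation=cv2.INTER_CUBIC)
o=np.zeros((600,800,3),np.uint8);o[:400,:700]=A;o[400:,:280]=B;o[400:,280:600]=C;o[400:,600:783]=D
o=cv2.convertScaleAbs(o,alpha=1.5,beta=20)
cv2.imwrite("pics/c1.png",o)
E
```

```text
(no output)
```

View pics/c1.png

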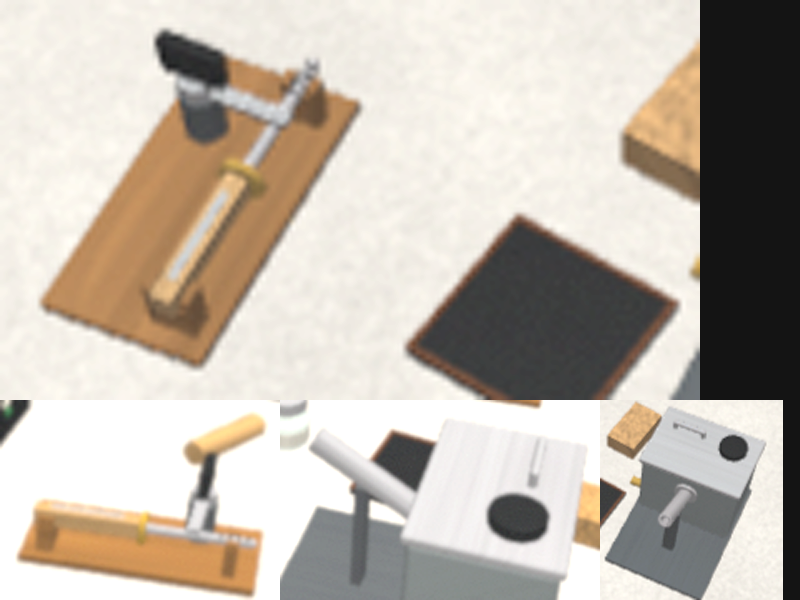

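The 5x crop shows the collar at scene px (258.6,195), handle end (243,220), tip (272.4,172.4) and black bar top from (242,167) to (255,173). The panel corners are (313.6,203), (291.6,229.6) and (346,220.6). The tube mouth is at scene (369.7,236.5) and side (339,265).

```bash
cat > h.py <<'E'
import numpy as np,cv2
from scipy.spatial.transform import Rotation as R
def ray(d,u,v):
    f=240/np.tan(np.radians(float(d["vertical_fov"]))/2); x=(u-float(d["cx"]));y=(v-float(d["cy"]))
    if d.get("wrist",False):
        r=np.hypot(x,y);t=r/f;c=np.array([np.sin(t)*x/r,-np.sin(t)*y/r,-np.cos(t)])
    else: c=np.array([x/f,-y/f,-1.])
    E=np.asarray(d["extrinsics"]);w=E[:3,:3]@c
    return E[:3,3],w/np.linalg.norm(w)
def plane(d,u,v,z):
    o,w=ray(d,u,v);return o+w*(z-o[2])/w[2]
def tri(*a):
    M=0;b=0;rs=[ray(*k) for k in a]
    for o,w in rs:
        P=np.eye(3)-np.outer(w,w);M=M+P;b=b+P@o
    p=np.linalg.solve(M,b);return p,[round(float(np.linalg.norm(np.cross(p-o,w))),4) for o,w in rs]
def load(n):
    d=dict(np.load(f"pics/{n}.npz"));d["wrist"]=n.startswith("wrist");return d
def snap(n,k):
    from station import cams
    d=cams.get_image(n);cv2.imwrite(f"pics/{n}{k}.png",d["color"]);np.savez(f"pics/{n}{k}.npz",**d);return load(f"{n}{k}")
E
python3 - <<'E'
from h import *
np.set_printoptions(precision=4,suppress=True)
s=load("scene0");d=load("side0")
for n,u,v,z in [("bL",218.6,221,.01),("bB",250,233,.01),("bR",281.6,180.6,.01),("bar1",242,167,.091),("bar2",255,173,.091),("collar",258.6,195,.045),("hend",243,220,.05),("tip",272.4,172.4,.042),("pT",313.6,203,.011),("pL",291.6,229.6,.011),("pR",346,220.6,.011),("pB",320,247,.011)]: print(n,plane(s,u,v,z))
print(tri((s,369.7,236.5),(d,339,265)))
# collar in side: crop (143,528)/2.667
print("collar",tri((s,258.6,195),(d,355+143/2.667,175+128/2.667)))
# tank lid front edge: lid corners side / scene
print("lid",[plane(s,330+(x-600)/1.664,165+(y-400)/1.664,.15) for x,y in [(668,407),(641,459),(742,497),(765,444)]])
E
```

```text
bL [ 0.648  -0.2519  0.01  ]
bB [ 0.6268 -0.1449  0.01  ]
bR [ 0.4134 -0.1894  0.01  ]
bar1 [ 0.4885 -0.2769  0.091 ]
bar2 [ 0.4843 -0.2287  0.091 ]
collar [ 0.5193 -0.1935  0.045 ]
hend [ 0.6199 -0.1701  0.05  ]
tip [ 0.4227 -0.216   0.042 ]
pT [ 0.4281 -0.0518  0.011 ]
pL [ 0.5464 -0.0488  0.011 ]
pR [0.426  0.0679 0.011 ]
pB [0.5476 0.0564 0.011 ]
(array([0.5179, 0.195 , 0.1568]), [0.0002, 0.0002])
collar (array([ 0.5172, -0.1959,  0.0398]), [0.0008, 0.0008])
lid [array([0.3176, 0.0758, 0.15  ]), array([0.4381, 0.0978, 0.15  ]), array([0.4099, 0.2712, 0.15  ]), array([0.2944, 0.2513, 0.15  ])]
```

```bash

python3 -m crank '[[0.6,0.22,0.18,0,0,0,0.238],[0.6,0.22,0.18,0,0,0,0.238],[0.6,0.22,0.18,0,0,0,0.238],[0.6,0.22,0.18,0,0,0,0.238],[0.6,0.22,0.18,0,0,0,0.238]]' 60
python3 -m crank '[[0.6,0.22,0.18,0,0,0,0.238],[0.6,0.22,0.18,0,0,0,0.238],[0.6,0.22,0.18,0,0,0,0.238],[0.6,0.22,0.18,0,0,0,0.238],[0.6,0.22,0.18,0,0,0,0.238]]'
python3 -m crank '[[0.6,0.22,0.18,0,0,0,0.238],[0.6,0.22,0.18,0,0,0,0.238],[0.6,0.22,0.18,0,0,0,0.238],[0.6,0.22,0.18,0,0,0,0.238],[0.6,0.22,0.18,0,0,0,0.238]]'
python3 -m crank '[[0.6,0.22,0.18,0,0,0,0.238],[0.6,0.22,0.18,0,0,0,0.238],[0.6,0.22,0.18,0,0,0,0.238],[0.6,0.22,0.18,0,0,0,0.238],[0.6,0.22,0.18,0,0,0,0.238]]'
python3 -c "from station import status;s=status.read_state();print(s['q'])"
```

```text
t: 0.65
eef_pos: [0.2108, -0.4821, 0.231]
ee_rot: [-180.0, -0.0, 59.7]
ft_force: [0.4, 0.2, -1.0]
gripper_width: 0.0512
grasp_force: 0.0
t: 1.15
eef_pos: [0.2658, -0.4371, 0.231]
ee_rot: [-180.0, -0.0, 102.5]
ft_force: [0.3, -0.4, 0.1]
gripper_width: 0.0511
grasp_force: 0.0
t: 1.65
eef_pos: [0.3207, -0.3921, 0.231]
ee_rot: [180.0, -0.0, 145.3]
ft_force: [0.0, 0.6, 0.6]
gripper_width: 0.0511
grasp_force: 0.0
t: 2.15
eef_pos: [0.3757, -0.3471, 0.231]
ee_rot: [180.0, -0.0, -171.8]
ft_force: [-0.6, -0.7, 0.2]
gripper_width: 0.0516
grasp_force: 0.0
[-5.10049923e+01  1.46629723e+01 -1.66783389e+01  5.86989791e+01
 -6.18504260e-03 -5.91901303e+01]
```

```bash

python3 -m crank '[[0.6,0.22,0.18,0,0,0,0.238],[0.6,0.22,0.18,0,0,0,0.238],[0.6,0.22,0.18,0,0,0,0.238],[0.6,0.22,0.18,0,0,0,0.238],[0.6,0.22,0.18,0,0,0,0.238]]'
python3 -m crank '[[0.6,0.22,0.18,0,0,0,0.238],[0.6,0.22,0.18,0,0,0,0.238],[0.6,0.22,0.18,0,0,0,0.238],[0.6,0.22,0.18,0,0,0,0.238],[0.6,0.22,0.18,0,0,0,0.238]]'
python3 -m crank '[[0.6,0.24,0.04,0,0,0,0],[0.6,0.24,0.04,0,0,0,0],[0.6,0.24,0.04,0,0,0,0],[0.6,0.24,0.04,0,0,0,0]]'
python3 -c "
from h import *;snap('wrist',1)"
python3 -m crank '[[0.6,-0.24,-0.04,0,0,0,0],[0.6,-0.24,-0.04,0,0,0,0],[0.6,-0.24,-0.04,0,0,0,0],[0.6,-0.24,-0.04,0,0,0,0]]'
python3 -c "
from h import *;snap('wrist',2)
a=cv2.imread('pics/wrist1.png');b=cv2.imread('pics/wrist2.png')
cv2.imwrite('pics/c2.png',cv2.convertScaleAbs(np.hstack([a[:,120:520],b[:,120:520]]),alpha=1.4,beta=10))"
```

```text
t: 2.65
eef_pos: [0.4307, -0.3021, 0.2309]
ee_rot: [180.0, 0.0, -129.0]
ft_force: [-0.5, 0.6, 0.4]
gripper_width: 0.0514
grasp_force: 0.0
t: 3.15
eef_pos: [0.4856, -0.2571, 0.2308]
ee_rot: [180.0, 0.0, -86.1]
ft_force: [-0.0, 0.4, -0.2]
gripper_width: 0.0513
grasp_force: 0.0
t: 3.55
eef_pos: [0.5449, -0.2474, 0.2308]
ee_rot: [179.9, 0.0, -86.5]
ft_force: [-1.2, -0.1, 1.2]
gripper_width: 0.0513
grasp_force: 0.0
t: 4.0
eef_pos: [0.4858, -0.2581, 0.2321]
ee_rot: [-179.9, -0.1, -86.6]
ft_force: [-0.1, 0.7, 0.6]
gripper_width: 0.0514
grasp_force: 0.0
```

View pics/c2.png

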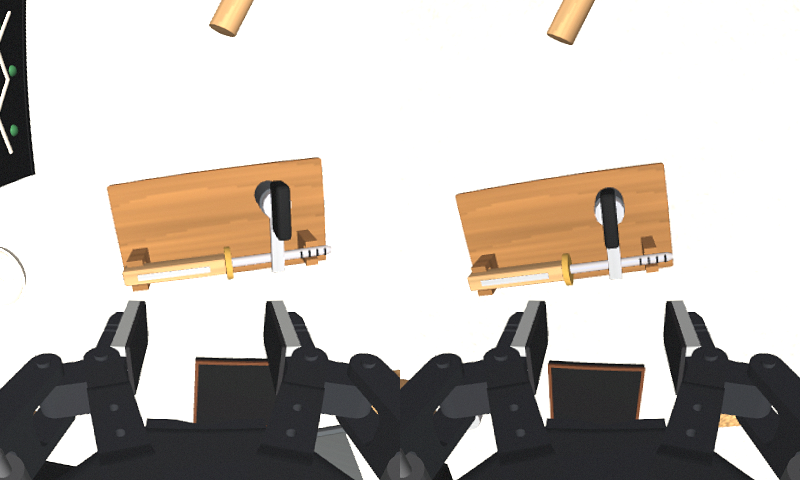

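Both wrist views (offset 120 px) show the bar on the knob. In view 1 it runs from (397,184) to (404,237), in view 2 from (325,191) to (332,245). The collar is at (348,263) and (287,268), and the handle's white strip is well visible in both.

```bash
python3 - <<'E'
from h import *
np.set_printoptions(precision=4,suppress=True)
W=[load("wrist1"),load("wrist2")]
res={}
for i,d in enumerate(W):
    c=d["color"];h=cv2.cvtColor(c,cv2.COLOR_BGR2HSV)
    roi=np.zeros(c.shape[:2],np.uint8);roi[150:298,180:470]=255
    masks=dict(bar=(c.max(2)<50),collar=(h[...,0]>20)&(h[...,0]<30)&(h[...,1]>150)&(h[...,2]>90),
      handle=(h[...,0]>8)&(h[...,0]<24)&(h[...,1]<140)&(h[...,1]>60)&(h[...,2]>130),
      strip=(h[...,1]<45)&(h[...,2]>120))
    for k,m in masks.items():
        m=(m&(roi>0)).astype(np.uint8)
        if k=="strip": m[:, (325 if i==0 else 268):]=0; m[:, :(245 if i==0 else 190)]=0;m[:255]=0;m[285:]=0
        n,l,s,ce=cv2.connectedComponentsWithStats(m)
        if n<2: print(i,k,"none");continue
        for j in np.argsort(-s[1:,4])[:2]+1:
            p=np.argwhere(l==j)[:,::-1].astype(np.float32);r=cv2.minAreaRect(p)
            print(i,k,s[j],ce[j].round(1),np.array(r[0]).round(1),np.array(r[1]).round(1),round(r[2],1))
P=tri((W[0],397,183),(W[1],325.5,190)),tri((W[0],404,238),(W[1],332.5,246));print("bar far/near",P)
E
```

```text
0 bar [ 375  181   36   59 1180] [398.  206.8] [392.7 210.2] [58.8 34.3] 87.7
0 bar [429 251   2   6   7] [429.1 253.9] [429.  253.6] [5.1 1. ] 78.7
0 collar [346 261   6   9  19] [348.7 264.9] [348.7 264.9] [9.4 3.2] 53.1
0 handle [ 242  259  104   30 1126] [294.6 271.8] [294.1 273.5] [ 18.  103.2] 82.7
0 handle [229 198   9  40  41] [232.8 217.5] [232.8 217.5] [39.8  1. ] 77.9
0 strip [258 267  67  14 392] [290.7 273.7] [291.  273.7] [ 5.9 67.1] 83.2
0 strip [270 277  55   8 255] [303.5 281.8] [297.  280.5] [ 7. 54.] 90.0
1 bar [316 188  26  60 886] [329.3 215.8] [328.5 217.5] [59. 25.] 90.0
1 bar [384 255   2   7   8] [384.9 257.8] [384.5 258. ] [6. 1.] 90.0
1 collar [284 271   5   4  11] [286.2 272. ] [286.3 271.8] [4.2 2.1] 45.0
1 collar [287 268   1   2   2] [287.  268.5] [287.  268.5] [1. 0.] -90.0
1 handle [ 187  266   99   25 1004] [236.1 277.7] [235.8 277.8] [17.  97.3] 84.9
1 handle [299 276  18   3  18] [307.5 276.7] [307.5 276.6] [ 0.9 17.1] 82.9
1 strip [201 273  67  12 375] [235.2 279.1] [234.2 279.3] [ 5.8 66.7] 83.2
1 strip [252 283  16   2  23] [260.9 283.7] [259.5 283.5] [ 1. 15.] 90.0
bar far/near ((array([ 0.4879, -0.2829,  0.0719]), [0.0003, 0.0003]), (array([ 0.4795, -0.2394,  0.0855]), [0.0, 0.0]))
```

```bash
python3 - <<'E'
from h import *
np.set_printoptions(precision=4,suppress=True)
a,b=load("wrist1"),load("wrist2");s=load("scene0");sd=load("side0")
for z in(.085,.091):
  for d,p,q in((a,(397,183),(404,238)),(b,(325.5,190),(332.5,246))): 
    P,Q=plane(d,*p,z),plane(d,*q,z);print("bar",z,P,Q,(P+Q)/2,np.degrees(np.arctan2(*(Q-P)[1::-1])))
print(tri((a,397,183),(b,325.5,190),(s,242,167)),tri((a,404,238),(b,332.5,246),(s,255,173)))
S=[]
for sg in(1,-1,0):
  e=np.array([np.cos(np.radians(-6.8)),np.sin(np.radians(-6.8))])*33.5*sg
  k=(a,*(np.array([291.,273.7])+e)),(b,*(np.array([234.4,279.2])+e))
  p=tri(*k);print("strip",p,plane(*k[0],.051),plane(*k[1],.051))
col=(a,348,263),(b,287,268.5);print("collar",tri(*col),tri(*col,(s,258.6,195)))
tip=(a,330+120,248.5),(b,672-280,258.5);print("tip",tri(*tip),plane(*tip[0],.042),plane(*tip[1],.042))
E
```

```text
bar 0.085 [ 0.4906 -0.2847  0.085 ] [ 0.4794 -0.2393  0.085 ] [ 0.485 -0.262  0.085] 103.83514045882463
bar 0.085 [ 0.4881 -0.2857  0.085 ] [ 0.4795 -0.2392  0.085 ] [ 0.4838 -0.2625  0.085 ] 100.46189688806083
bar 0.091 [ 0.4918 -0.2856  0.091 ] [ 0.4809 -0.2412  0.091 ] [ 0.4863 -0.2634  0.091 ] 103.83514045882461
bar 0.091 [ 0.4881 -0.2869  0.091 ] [ 0.4797 -0.2413  0.091 ] [ 0.4839 -0.2641  0.091 ] 100.46189688806078
(array([ 0.4873, -0.2839,  0.0822]), [0.0027, 0.0015, 0.0038]) (array([ 0.4781, -0.2369,  0.0789]), [0.0005, 0.0011, 0.0009])
strip (array([ 0.5422, -0.1809,  0.0233]), [0.0002, 0.0002]) [ 0.5429 -0.1926  0.051 ] [ 0.5382 -0.1938  0.051 ]
strip (array([ 0.6061, -0.1803,  0.0518]), [0.0001, 0.0001]) [ 0.6062 -0.1801  0.051 ] [ 0.6064 -0.1798  0.051 ]
strip (array([ 0.5753, -0.1794,  0.0349]), [0.0, 0.0]) [ 0.5742 -0.1865  0.051 ] [ 0.5713 -0.1871  0.051 ]
collar (array([ 0.5204, -0.1978,  0.0423]), [0.0005, 0.0005]) (array([ 0.5194, -0.1966,  0.041 ]), [0.0008, 0.0016, 0.0023])
tip (array([ 0.4194, -0.216 ,  0.0413]), [0.0015, 0.0015]) [ 0.4202 -0.2178  0.042 ] [ 0.4191 -0.2147  0.042 ]
```

```bash

python3 -m crank '[[0.6,-0.006,-0.014,-0.2,0,0,0.042],[0.6,-0.006,-0.014,-0.38,0,0,0.042],[0.6,-0.006,-0.014,-0.55,0,0,0.042],[0.6,-0.006,-0.014,-0.64,0,0,0.042],[0.6,-0.006,-0.014,-0.68,0,0,0.042]]'
python3 -m crank '[[0,0,0,0,0,0,0],[0,0,0,0,0,0,0],[0,0,0,0,0,0,0],[0,0,0,0,0,0,0],[0,0,0,0,0,0,0]]' 40
```

```text
t: 4.55
eef_pos: [0.4835, -0.2599, 0.0587]
ee_rot: [179.9, 0.2, -78.9]
ft_force: [-0.4, -0.2, -0.5]
gripper_width: 0.0512
grasp_force: 0.0
t: 5.05
eef_pos: [0.4832, -0.2624, 0.0629]
ee_rot: [179.9, -0.2, -79.0]
ft_force: [-5.2, -2.9, 1.7]
gripper_width: 0.0113
grasp_force: 40.6
```

```bash

python3 -m crank '[[0,0,0,0,0,0,-0.04],[0,0,0,0,0,0,-0.08],[0,0,0,0,0,0,-0.12],[0,0,0,0,0,0,-0.16],[0,0,0,0,0,0,-0.2]]'
python3 -m crank '[[0,0,0,0,0,0,-0.04],[0,0,0,0,0,0,-0.08],[0,0,0,0,0,0,-0.12],[0,0,0,0,0,0,-0.16],[0,0,0,0,0,0,-0.2]]'
python3 -m crank '[[0,0,0,0,0,0,-0.03],[0,0,0,0,0,0,-0.06],[0,0,0,0,0,0,-0.09],[0,0,0,0,0,0,-0.09],[0,0,0,0,0,0,-0.09]]'
python3 -c "from station import status;s=status.read_state();print(s['ft_torque'])"
```

```text
t: 5.55
eef_pos: [0.4823, -0.2624, 0.0629]
ee_rot: [179.9, -0.3, -115.3]
ft_force: [-8.8, -2.2, 4.4]
gripper_width: 0.0117
grasp_force: 41.0
t: 6.05
eef_pos: [0.4816, -0.2617, 0.0629]
ee_rot: [180.0, -0.3, -151.3]
ft_force: [-9.7, -0.3, 5.9]
gripper_width: 0.0115
grasp_force: 41.4
t: 6.55
eef_pos: [0.4815, -0.2614, 0.0629]
ee_rot: [-180.0, -0.3, -167.2]
ft_force: [-10.4, 1.0, 6.9]
gripper_width: 0.0117
grasp_force: 41.5
[ 0.04317515  2.05825033 -0.03429734]
```

```bash

python3 -m crank '[[0.6,0,0,0,0,0,0],[0.6,0,0,0,0,0,0],[0.6,0,0,0,0,0,0],[0.6,0,0.0,0.2,0,0,0],[0.6,0,0,0.4,0,0,0]]'
python3 -m crank '[[0.6,0.16,0.14,0.0,0,0,-0.009],[0.6,0.33,0.29,0,0,0,-0.009],[0.6,0.33,0.29,0,0,0,-0.009],[0.6,0.33,0.29,0,0,0,-0.009]]'
python3 - <<'E'
from h import *
d=snap('wrist',3);snap('scene',3)
cv2.imwrite('pics/c3.png',cv2.convertScaleAbs(d["color"],alpha=1.4,beta=10))
E
```

```text
t: 7.05
eef_pos: [0.4833, -0.2603, 0.1614]
ee_rot: [179.8, -0.1, -167.2]
ft_force: [1.1, -1.0, 0.2]
gripper_width: 0.051
grasp_force: 0.0
t: 7.45
eef_pos: [0.5679, -0.1872, 0.1614]
ee_rot: [-180.0, 0.0, -168.6]
ft_force: [-0.1, -0.7, 0.3]
gripper_width: 0.0512
grasp_force: 0.0
```

View pics/c3.png

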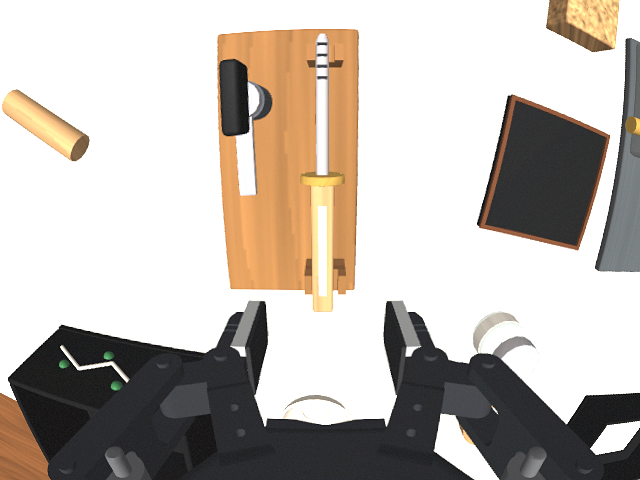

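The arm now lies parallel to the rod, so the knob is open. The rod runs straight up the picture at column 322, with the collar at (322,179) and the handle end at row 310.

```bash
python3 - <<'E'
from h import *
np.set_printoptions(precision=4,suppress=True)
d=load("wrist3")
for u,v,z in((322,35,.042),(322,184,.042),(322.5,300,.051),(322,200,.051),(235,97,.091)): print(plane(d,u,v,z))
E
```

```text
[ 0.4282 -0.218   0.042 ]
[ 0.5326 -0.197   0.042 ]
[ 0.6184 -0.1794  0.051 ]
[ 0.5421 -0.195   0.051 ]
[ 0.4831 -0.2571  0.091 ]
```

```bash
python3 - <<'E'
from h import *
np.set_printoptions(precision=4,suppress=True)
d=load("wrist3");c=d["color"]
# base far/near corners for cross check of frame
for u,v,z in((219,36,.01),(357,30,.01),(355,290,.01),(231,290,.01)): print(plane(d,u,v,z))
a=cv2.imread("pics/scene0.png");b=cv2.imread("pics/scene3.png")
o=np.hstack([cv2.resize(x[160:240,210:290],(400,400),interpolation=cv2.INTER_CUBIC) for x in(a,b)])
cv2.imwrite("pics/c4.png",cv2.convertScaleAbs(o,alpha=1.5,beta=20))
E
```

```text
[ 0.4335 -0.3004  0.01  ]
[ 0.4111 -0.1941  0.01  ]
[ 0.6243 -0.1493  0.01  ]
[ 0.6473 -0.258   0.01  ]
```

View pics/c4.png

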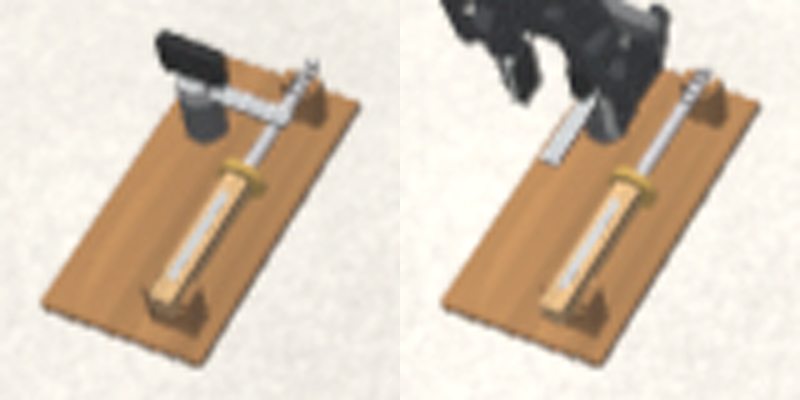

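The rod slid about 9 mm towards +x with the keeper arm; collar went from (243,175) to (233,187) in the crop. I'll grip relative to its new place.

```bash

python3 -m crank '[[0.6,0.02,-0.006,-0.18,0,0,0],[0.6,0.02,-0.006,-0.36,0,0,0],[0.6,0.02,-0.006,-0.5,0,0,0],[0.6,0.02,-0.006,-0.552,0,0,0],[0.6,0.02,-0.006,-0.552,0,0,0]]'
python3 -m crank '[[0,0,0,0,0,0,0],[0,0,0,0,0,0,0],[0,0,0,0,0,0,0],[0,0,0,0,0,0,0],[0,0,0,0,0,0,0]]' 70
```

```text
t: 8.05
eef_pos: [0.5692, -0.1903, 0.0215]
ee_rot: [179.9, -0.2, -168.9]
ft_force: [-0.3, 0.6, 0.7]
gripper_width: 0.0513
grasp_force: 0.0
t: 8.55
eef_pos: [0.5728, -0.1888, 0.0257]
ee_rot: [179.9, 0.2, -168.7]
ft_force: [-1.5, 4.2, 6.2]
gripper_width: 0.0147
grasp_force: 69.4
```

```bash

python3 -m crank '[[0,0,0,0.1,0,0,0],[0,0,0,0.3,0,0,0],[0,0,0,0.5,0,0,0],[0,0,0,0.7,0,0,0],[0,0,0,0.9,0,0,0]]'
python3 -m crank '[[0,0.04,0.2,0.2,0,0,0],[0,0.08,0.4,0.2,0,0,0],[0,0.12,0.6,0.2,0,0,0],[0,0.16,0.8,0.2,0,0,0],[0,0.19,0.98,0.2,0,0,0]]'
python3 -m crank '[[0,0,0.15,0,0,0,-0.01],[0,0,0.3,0,0,0,-0.01],[0,0,0.3,0,0,0,-0.01],[0,0,0.3,0,0,0,-0.01],[0,0,0.3,0,0,0,-0.01]]'
python3 -c "
from h import *;snap('wrist',4)"
python3 -m crank '[[0,0,0.2,0,0,0,0],[0,0,0.4,0,0,0,0],[0,0,0.48,0,0,0,0],[0,0,0.48,0,0,0,0],[0,0,0.48,0,0,0,0]]'
python3 -c "
from h import *;snap('wrist',5)
a=cv2.imread('pics/wrist4.png');b=cv2.imread('pics/wrist5.png')
cv2.imwrite('pics/c5.png',cv2.convertScaleAbs(np.hstack([a[:,200:600],b[:,50:450]]),alpha=1.3,beta=10))"
```

```text
t: 9.05
eef_pos: [0.5716, -0.19, 0.2522]
ee_rot: [-179.9, 0.1, -168.8]
ft_force: [1.2, -0.3, -1.0]
gripper_width: 0.0145
grasp_force: 68.6
t: 9.55
eef_pos: [0.6169, 0.0419, 0.3005]
ee_rot: [-179.9, 0.2, -168.8]
ft_force: [1.1, 0.9, -0.7]
gripper_width: 0.0147
grasp_force: 68.7
t: 10.05
eef_pos: [0.6165, 0.1143, 0.2991]
ee_rot: [-180.0, 0.1, -170.6]
ft_force: [-0.2, -0.1, -0.2]
gripper_width: 0.0151
grasp_force: 68.7
t: 10.6
eef_pos: [0.6166, 0.2339, 0.2981]
ee_rot: [-179.9, -0.0, -170.6]
ft_force: [-0.3, -0.6, -0.3]
gripper_width: 0.0149
grasp_force: 68.8
```

View pics/c5.png

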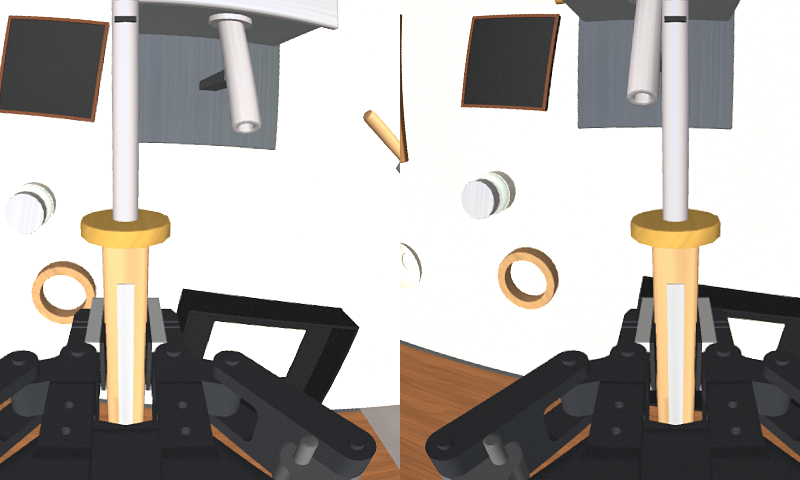

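Views 4 and 5: the tube's mouth is at (446,126) and (292,97), the rod is held straight at column ~325, and the tube's sides are clear against the dark base plate.

```bash
python3 - <<'E'
from h import *
np.set_printoptions(precision=4,suppress=True,linewidth=250)
out=[]
for n,(u,v) in(("wrist4",(446,126)),("wrist5",(292,97))):
    d=load(n);g=cv2.cvtColor(d["color"],cv2.COLOR_BGR2GRAY)
    print(n);print(g[v-10:v+11,u-17:u+18])
    for r in (range(v-85,v-20,8)):
        row=g[r].astype(int);seg=row[u-60:u+40];print(r,[ (u-60+i) for i in range(1,100) if abs(seg[i]-seg[i-1])>18])
E
```

```text
wrist4
[[ 89  78 103 116 127 139 151 154 158 163 168 171 176 181 181 178 179 178 179 179 178 178 176 175 174 169 164 162 155 135 118  88  86  88  88]
 [ 90  78  99 115 127 138 151 155 158 163 167 172 176 180 181 179 178 178 179 180 179 178 177 174 172 172 164 160 157 137 121  98  87  88  87]
 [ 90  77  98 112 125 138 148 154 158 163 167 171 175 180 182 180 180 179 180 180 180 179 178 174 173 173 166 162 159 140 122 100  89  90  87]
 [ 90  80  96 112 124 135 148 152 157 161 167 171 176 182 187 184 182 181 182 180 182 183 181 178 176 175 168 162 159 144 125 103  90  87  86]
 [ 92  82  95 109 123 134 147 153 157 164 168 175 181 173 162 165 168 165 168 160 162 162 155 167 176 175 171 165 162 148 126 106  89  89  86]
 [ 90  82  97 110 121 134 146 155 162 169 161 162 151 143 132 129 128 128 128 125 125 125 128 135 145 147 150 157 157 150 131 111  93  88  87]
 [ 88  82  92 110 120 133 145 151 151 139 132 132 128 120 112 110 115 112 116 110 109 104 112 121 123 124 129 135 139 141 132 114  95  87  87]
 [ 90  82  90 107 119 133 139 130 123 124 119 115 106 117 115 139 148 142 143 135 134 104  9
[... 4689 characters left out ...]
12 106 101  93  92  86  83  81  83  82  83  84  85  87  85]
 [ 85  84  84  84  82  85  83  85  82  83  79  77  79  80  82  85  89  91  93  91  89  86  83  81  79  80  80  82  82  82  83  83  85  87  86]
 [ 85  84  85  83  83  84  85  85  83  84  85  84  84  83  84  84  79  74  75  75  78  82  80  83  81  85  83  82  84  83  83  84  84  87  85]
 [ 84  84  84  83  83  83  85  84  83  83  85  84  84  84  85  84  82  83  82  82  83  83  81  82  82  85  81  83  84  81  83  84  85  86  87]]
12 [285, 286, 311, 312]
20 [284, 285, 311, 312, 314, 315]
28 [284, 312]
36 [283, 310, 312]
44 [282, 312, 313]
52 [281, 310, 311, 312, 313]
60 [280, 281, 310, 312, 313]
68 [279, 280, 310, 312, 313]
76 [279, 312]
```

```bash
python3 - <<'E'
from h import *
from station import status
np.set_printoptions(precision=4,suppress=True,linewidth=150)
a,b=load("wrist4"),load("wrist5");s=load("scene0");sd=load("side0")
m=tri((a,446,127),(b,292.1,97.5));print("mouth",m,tri((a,446,127),(b,292.1,97.5),(s,369.7,236.5),(sd,339,265)))
def pl(d,p,q): 
    o,u=ray(d,*p);_,v=ray(d,*q);n=np.cross(u,v);return n/np.linalg.norm(n)
n1=pl(a,(446,127),(438.8,73));n2=pl(b,(292.1,97.5),(296.5,36))
t=np.cross(n1,n2);t/=np.linalg.norm(t);t*=np.sign(t[2]);print("axis",t,"yaw",np.degrees(np.arctan2(t[1],t[0])),"elev",np.degrees(np.arcsin(t[2])))
# constrained: elev 30, each view -> yaw
for n in(n1,n2):
    ys=np.radians(np.arange(-10,30,.1));e=np.abs(np.c_[np.cos(ys)*.866,np.sin(ys)*.866,0*ys+.5]@n);print("yaw30",np.degrees(ys[e.argmin()]))
for d,p,q in((a,(200+141,146),(200+276,149)),(b,(229,128),(383,128))):
    P,Q=plane(d,*p,.004),plane(d,*q,.004);print("plate",P,Q,np.degrees(np.arctan2(*(Q-P)[1::-1]))-90)
# panel in views
for p in((211,16),(308,22),(295,121),(200,115)): print("panel",plane(a,*p,.011))
# rod axis in tool: shank points in both views, collar
for d in(a,b):
    g=cv2.cvtColor(d["color"],cv2.COLOR_BGR2GRAY)
    print([(r,g[r,300:350].tolist()) for r in (60,200)])
st=status.read_state();print(st["eef_pos"],st["ee_rot"])
E
```

```text
mouth (array([0.5226, 0.1931, 0.1593]), [0.0001, 0.0001]) (array([0.5205, 0.1939, 0.1566]), [0.0021, 0.0023, 0.0026, 0.0022])
axis [0.8656 0.1267 0.4844] yaw 8.324029177682329 elev 28.971392342313973
yaw30 7.899999999999935
yaw30 8.399999999999935
plate [0.5633 0.1237 0.004 ] [0.5333 0.2886 0.004 ] 10.322740679911163
plate [0.5607 0.1088 0.004 ] [0.5331 0.2879 0.004 ] 8.778151288249305
panel [ 0.4274 -0.0527  0.011 ]
panel [0.4245 0.0623 0.011 ]
panel [0.5426 0.0667 0.011 ]
panel [ 0.5489 -0.047   0.011 ]
[(60, [74, 74, 73, 75, 220, 220, 216, 215, 217, 218, 220, 178, 140, 143, 155, 164, 170, 174, 178, 179, 181, 181, 181, 180, 180, 181, 180, 181, 180, 177, 173, 169, 165, 157, 149, 137, 127, 111, 87, 87, 87, 89, 88, 87, 87, 89, 89, 89, 88, 87]), (200, [214, 217, 219, 220, 221, 221, 219, 218, 217, 218, 220, 225, 174, 138, 148, 160, 169, 175, 180, 182, 182, 183, 181, 182, 182, 182, 182, 181, 180, 178, 176, 172, 166, 157, 148, 136, 121, 98, 173, 209, 217, 218, 221, 221, 221, 221, 222, 225, 226, 222])]
[(60, [154, 152, 142, 131, 125, 117, 110, 106, 95, 81, 48, 55, 115, 139, 149, 156, 162, 167, 168, 170, 172, 171, 171, 170, 172, 171, 171, 172, 169, 168, 164, 161, 156, 147, 138, 131, 119, 104, 80, 83, 80, 82, 80, 80, 81, 81, 82, 79, 81, 80]), (200, [218, 214, 211, 212, 215, 214, 209, 207, 207, 209, 207, 212, 164, 129, 139, 153, 160, 165, 169, 171, 172, 173, 172, 173, 172, 173, 172, 172, 170, 168, 166, 163, 156, 149, 139, 130, 114, 91, 165, 203, 209, 208, 206, 203, 201, 200, 206, 209, 210, 206])]
[0.6167 0.2334 0.2982] [-179.955    -0.0104 -170.6823]
```

```bash
cat > goal.py <<'E'
from h import *
from station import status
np.set_printoptions(precision=4,suppress=True,linewidth=150)
M=np.array([.522,.1931,.1595])
def goal(s,yaw=9.,el=30.,dm=0):
    y,e=np.radians([yaw,el]);t=np.array([np.cos(e)*np.cos(y),np.cos(e)*np.sin(y),np.sin(e)])
    ry=np.array([-np.sin(y),np.cos(y),0]);rz=np.cross(t,ry)
    return M+dm+t*(s+.0477)-rz*.0165, np.c_[-t,ry,-rz],t
def delta(s,**k):
    st=status.read_state();p,Rg,t=goal(s,**k)
    d=R.from_matrix(Rg)*R.from_euler("xyz",st["ee_rot"],degrees=True).inv()
    print(s,"TCP",p,"shift",(p-st["eef_pos"])/.25,"turn",d.as_rotvec()/np.pi)
E
python3 -c "
from goal import *
delta(.14);delta(.105);delta(0);print(goal(0)[2]*4)"
```

```text
0.14 TCP [0.6907 0.2198 0.2391] shift [ 0.2959 -0.0543 -0.2367] turn [ 0.0268 -0.1646 -0.0017]
0.105 TCP [0.6608 0.2151 0.2216] shift [ 0.1761 -0.0733 -0.3067] turn [ 0.0268 -0.1646 -0.0017]
0 TCP [0.5709 0.2009 0.1691] shift [-0.1831 -0.1302 -0.5167] turn [ 0.0268 -0.1646 -0.0017]
[3.4215 0.5419 2.    ]
```

```bash

python3 -m crank '[[0,0.15,-0.05,0,0.007,-0.041,0],[0,0.296,-0.054,0,0.0135,-0.082,0],[0,0.296,-0.054,-0.1,0.02,-0.123,-0.001],[0,0.296,-0.054,-0.237,0.027,-0.165,-0.002],[0,0.296,-0.054,-0.237,0.027,-0.165,-0.002]]'
python3 -m crank '[[0,0,0,0,0,0,0],[0,0,0,0,0,0,0]]'
python3 -c "
from goal import *
delta(.14)
d=snap('wrist',6);e=snap('scene',6);f=snap('side',6)
o=np.zeros((600,800,3),np.uint8);o[:300,:400]=cv2.resize(d['color'],(400,300));o[:300,400:]=cv2.resize(d['color'][20:170,225:425],(400,300),interpolation=2)
o[300:,:400]=cv2.resize(e['color'][160:280,340:500],(400,300),interpolation=2);o[300:,400:]=cv2.resize(f['color'][180:330,270:470],(400,300),interpolation=2)
cv2.imwrite('pics/c6.png',cv2.convertScaleAbs(o,alpha=1.4,beta=10))"
```

```text
t: 11.15
eef_pos: [0.6887, 0.2184, 0.2367]
ee_rot: [-180.0, 30.1, -171.1]
ft_force: [-0.9, 0.6, -1.2]
gripper_width: 0.0147
grasp_force: 68.8
t: 11.35
eef_pos: [0.6909, 0.2199, 0.2398]
ee_rot: [180.0, 30.0, -171.1]
ft_force: [-0.1, -0.1, 0.2]
gripper_width: 0.015
grasp_force: 68.8
0.14 TCP [0.6907 0.2198 0.2391] shift [-0.0007 -0.0004 -0.0031] turn [-0.0001  0.0002  0.0004]
```

View pics/c6.png

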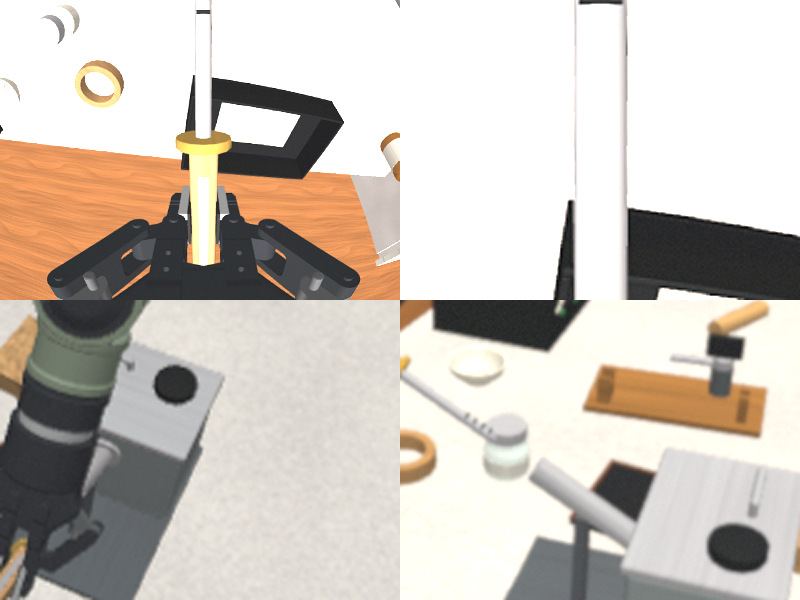

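The side view (bottom right) shows the rod's tip lined up ahead of the mouth: tip at side px (318.5,250), collar near (271.5,214), mouth (339,264.5). The scene view has the arm in the way.

```bash
python3 - <<'E'
from goal import *
d=load("side6");f=240/np.tan(np.radians(float(d["vertical_fov"]))/2);E=d["extrinsics"]
def pj(p):
    c=E[:3,:3].T@(p-E[:3,3]);return np.array([float(d["cx"])+f*c[0]/-c[2],float(d["cy"])-f*c[1]/-c[2]])
st=status.read_state();Rt=R.from_euler("xyz",st["ee_rot"],degrees=True).as_matrix();T=st["eef_pos"]
rod=lambda x:T+Rt@np.array([.0477-x,0,-.0165])
t=goal(0)[2]
print("tip",pj(rod(-.1)),"mid",pj(rod(-.05)),"collar",pj(rod(0)));print("mouth",pj(M),"tube -60mm",pj(M-.06*t),"tip in tube",rod(-.1)-M, t*.04)
g=cv2.cvtColor(d["color"],cv2.COLOR_BGR2GRAY)
for u in(280,290,300,310,345,355,365,375):
    a=int(pj(M)[1]+(u-339)*.66);s=g[a-20:a+21,u].astype(int);print(u,[(a-20+i,s[i]-s[i-1]) for i in range(1,41) if abs(s[i]-s[i-1])>14])
E
```

```text
tip [316.433  248.1578] mid [292.9679 231.5011] collar [269.4124 214.7803]
mouth [337.3518 262.6181] tube -60mm [365.3832 282.2918] tip in tube [0.0376 0.0071 0.0226] [0.0342 0.0054 0.02  ]
280 [(224, np.int64(-15)), (226, np.int64(17)), (227, np.int64(26)), (228, np.int64(16))]
290 [(231, np.int64(-15)), (234, np.int64(26)), (235, np.int64(19))]
300 [(217, np.int64(-33)), (218, np.int64(-18)), (220, np.int64(25)), (221, np.int64(17)), (238, np.int64(-15)), (241, np.int64(29)), (242, np.int64(18))]
310 [(224, np.int64(17)), (242, np.int64(-22)), (243, np.int64(-18)), (248, np.int64(29)), (249, np.int64(17))]
345 [(277, np.int64(22)), (278, np.int64(34)), (279, np.int64(18))]
355 [(284, np.int64(22)), (285, np.int64(24)), (287, np.int64(-20)), (288, np.int64(-25)), (291, np.int64(18)), (292, np.int64(37)), (293, np.int64(22))]
365 [(273, np.int64(-22)), (274, np.int64(-23)), (276, np.int64(19)), (292, np.int64(-17)), (293, np.int64(-18)), (294, np.int64(23)), (295, np.int64(50)), (296, np.int64(28))]
375 [(281, np.int64(25)), (282, np.int64(33)), (283, np.int64(32)), (284, np.int64(18)), (298, np.int64(15)), (299, np.int64(28)), (300, np.int64(24)), (306, np.int64(-36))]
```

```bash

python3 -c "
from goal import *
for i in range(3): delta(.14)"
python3 -m crank '[[0,-0.06,-0.01,-0.035,0,0,0],[0,-0.1,-0.016,-0.059,0,0,0],[0,-0.137,-0.022,-0.08,0,0,0],[0,-0.171,-0.027,-0.1,0,0,0],[0,-0.171,-0.027,-0.1,0,0,0]]'
python3 -c "
from goal import *
delta(.09);print(status.read_state()['ft_torque'])"
```

```text
0.14 TCP [0.6907 0.2198 0.2391] shift [-0.012  -0.0062 -0.014 ] turn [-0.0006  0.002   0.    ]
0.14 TCP [0.6907 0.2198 0.2391] shift [-0.012  -0.0062 -0.014 ] turn [-0.0006  0.002   0.    ]
0.14 TCP [0.6907 0.2198 0.2391] shift [-0.012  -0.0062 -0.014 ] turn [-0.0006  0.002   0.    ]
t: 12.0
eef_pos: [0.6469, 0.2147, 0.2135]
ee_rot: [180.0, 30.0, -171.0]
ft_force: [0.6, 0.5, -1.5]
gripper_width: 0.0145
grasp_force: 68.8
0.09 TCP [0.6479 0.213  0.2141] shift [ 0.0042 -0.0065  0.0024] turn [-0.0002  0.0001 -0.0004]
[-0.0656  0.5047  0.0183]
```

```bash

python3 -m crank '[[0,-0.034,-0.005,-0.02,0,0,0],[0,-0.068,-0.011,-0.04,0,0,0],[0,-0.103,-0.016,-0.06,0,0,0],[0,-0.103,-0.016,-0.06,0,0,0]]'
python3 -c "
from goal import *
delta(.06);print(status.read_state()['ft_torque'])
f=snap('side',7);cv2.imwrite('pics/c7.png',cv2.resize(f['color'][180:330,270:470],(800,600),interpolation=2))"
```

```text
t: 12.4
eef_pos: [0.6196, 0.2104, 0.1973]
ee_rot: [180.0, 29.9, -170.9]
ft_force: [0.7, -0.1, -0.9]
gripper_width: 0.0145
grasp_force: 68.8
0.06 TCP [0.6223 0.209  0.1991] shift [ 0.0105 -0.0058  0.0072] turn [-0.     -0.0005 -0.0004]
[-0.0884  0.6099 -0.0451]
```

```bash

python3 -m crank '[[0,-0.034,-0.005,-0.02,0,0,0],[0,-0.068,-0.011,-0.04,0,0,0],[0,-0.103,-0.016,-0.06,0,0,0],[0,-0.103,-0.016,-0.06,0,0,0]]'
python3 -m crank '[[0,-0.024,-0.004,-0.014,0,0,0],[0,-0.048,-0.008,-0.028,0,0,0],[0,-0.068,-0.011,-0.04,0,0,0],[0,-0.068,-0.011,-0.04,0,0,0]]'
python3 -c "
from goal import *
delta(.01);print(status.read_state()['ft_torque'])"
```

```text
t: 12.85
eef_pos: [0.5937, 0.2063, 0.1821]
ee_rot: [180.0, 29.9, -170.9]
ft_force: [-0.2, -0.0, -1.6]
gripper_width: 0.0145
grasp_force: 68.8
t: 13.25
eef_pos: [0.5779, 0.2038, 0.173]
ee_rot: [180.0, 30.0, -171.0]
ft_force: [-0.6, -0.5, -1.0]
gripper_width: 0.0145
grasp_force: 68.8
0.01 TCP [0.5795 0.2022 0.1741] shift [ 0.0065 -0.0063  0.0043] turn [-0.0001 -0.0001 -0.0003]
[-0.1045  0.6182  0.0619]
```

```bash

python3 -m crank '[[0,-0.0085,-0.0014,-0.005,0,0,0],[0,-0.017,-0.0028,-0.01,0,0,0],[0,-0.0255,-0.004,-0.015,0,0,0],[0,-0.0255,-0.004,-0.015,0,0,0]]'
python3 -m crank '[[0,-0.0085,-0.0014,-0.005,0,0,0],[0,-0.0085,-0.0014,-0.005,0,0,0]]'
python3 -c "
from goal import *
delta(0);print(status.read_state()['ft_torque'])
f=snap('side',8);cv2.imwrite('pics/c7.png',cv2.resize(f['color'][180:330,270:470],(800,600),interpolation=2))"
```

```text
t: 13.65
eef_pos: [0.5726, 0.2029, 0.1701]
ee_rot: [180.0, 30.1, -171.0]
ft_force: [0.4, -0.7, -1.8]
gripper_width: 0.0147
grasp_force: 68.8
t: 13.85
eef_pos: [0.5722, 0.2029, 0.1702]
ee_rot: [180.0, 30.3, -171.0]
ft_force: [4.9, 1.5, -0.1]
gripper_width: 0.0144
grasp_force: 68.6
0 TCP [0.5709 0.2009 0.1691] shift [-0.0051 -0.008  -0.0046] turn [-0.0005  0.0016 -0.0002]
[-0.0139 -0.3137 -0.033 ]
```

View pics/c7.png

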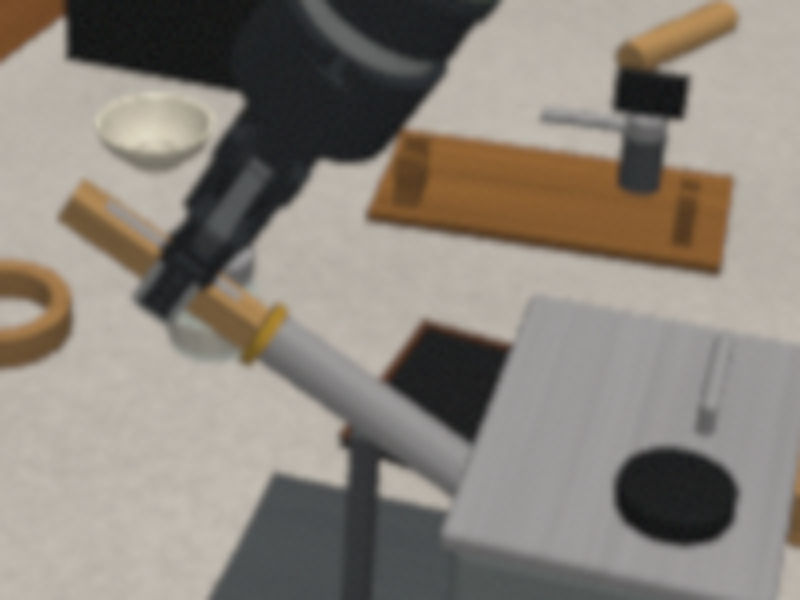

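The rod is fully in the tube, with the collar sitting on the mouth at (265,333) in the crop. I'll press a little, hold, then draw it out.

```bash

python3 -m crank '[[0,-0.0085,-0.0014,-0.005,0,0,0],[0,-0.0085,-0.0014,-0.005,0,0,0],[0,-0.0085,-0.0014,-0.005,0,0,0],[0,-0.0085,-0.0014,-0.005,0,0,0]]'
python3 -c "
from goal import *
delta(0)"
```

```text
t: 14.3
eef_pos: [0.5721, 0.2028, 0.1705]
ee_rot: [179.9, 30.5, -171.0]
ft_force: [9.0, 1.5, 0.1]
gripper_width: 0.015
grasp_force: 68.2
0 TCP [0.5709 0.2009 0.1691] shift [-0.0048 -0.0079 -0.0059] turn [-0.0007  0.0028 -0.0001]
```

```bash

python3 -m crank '[[0,0.05,0.008,0.03,0,0,0],[0,0.17,0.027,0.1,0,0,0],[0,0.31,0.049,0.18,0,0,0],[0,0.45,0.071,0.26,0,0,0],[0,0.58,0.092,0.34,0,0,0]]'
python3 -m crank '[[0,0,0,0,0,0,0],[0,0,0,0.1,-0.007,0.041,0],[0,0,0,0.1,-0.0135,0.082,0],[0,0,0,0.1,-0.02,0.123,0.001],[0,0,0,0.1,-0.027,0.165,0.002]]'
python3 -c "
from goal import *
st=status.read_state();print(st['eef_pos'],st['ee_rot'],(np.array([.632,.030,.25])-st['eef_pos'])/.25)"
```

```text
t: 14.8
eef_pos: [0.7139, 0.2253, 0.2525]
ee_rot: [180.0, 30.0, -171.0]
ft_force: [0.9, -0.3, -1.2]
gripper_width: 0.0148
grasp_force: 68.9
t: 15.3
eef_pos: [0.7133, 0.2255, 0.2786]
ee_rot: [-180.0, 3.1, -170.6]
ft_force: [2.2, 0.7, -0.6]
gripper_width: 0.0147
grasp_force: 68.9
[0.7133 0.2255 0.2786] [-179.9934    3.1221 -170.6345] [-0.3251 -0.782  -0.1145]
```

```bash

python3 -m crank '[[0,-0.06,-0.15,-0.02,0,0,0],[0,-0.13,-0.31,-0.05,0,0,0],[0,-0.19,-0.47,-0.08,0,0,0],[0,-0.26,-0.63,-0.11,0,0,0],[0,-0.325,-0.78,-0.115,0,0,0]]'
python3 -m crank '[[0,0,0,0,0,0,0],[0,0,0,0,0,0,0],[0,0,0,0,0,0,0],[0,0,0,0,0,0,0],[0,0,0,0,0,0,0]]'
python3 - <<'E'
from goal import *
d=snap('wrist',9);f=snap('scene',9)
st=status.read_state();print(st['eef_pos'],st['ee_rot'],st['grasp_force'])
Rt=R.from_euler("xyz",st["ee_rot"],degrees=True).as_matrix()
print("tip",st['eef_pos']+Rt@np.array([.1477,0,-.0165]))
g=cv2.cvtColor(d["color"],cv2.COLOR_BGR2GRAY)
for v in(60,200): print(v,g[v,305:345])
c=cv2.cvtColor(d["color"],cv2.COLOR_BGR2HSV);m=(c[...,0]>20)&(c[...,0]<30)&(c[...,1]>150)&(c[...,2]>90);m[280:]=0
p=np.argwhere(m);print("collar rows/cols",p.min(0),p.max(0))
E
```

```text
t: 15.8
eef_pos: [0.6302, 0.0293, 0.2459]
ee_rot: [179.9, 3.1, -170.6]
ft_force: [0.7, 0.1, -0.7]
gripper_width: 0.0148
grasp_force: 69.0
t: 16.3
eef_pos: [0.6336, 0.0317, 0.2485]
ee_rot: [-180.0, 3.4, -170.6]
ft_force: [-0.2, -1.1, -0.1]
gripper_width: 0.0145
grasp_force: 68.9
[0.6336 0.0314 0.2486] [-179.9861    3.3755 -170.5782] 68.91907811164856
tip [0.4872 0.0071 0.2563]
60 [ 37  36  37  37  37  34  58 116 139 148 156 161 166 167 172 172 171 171 170 171 171 171 170 170 169 165 161 157 147 139 130 118 105  75  43  35  33
  37  35  35]
200 [171 172 175 177 177 176 175 144 128 141 153 160 166 169 170 172 173 173 173 172 173 172 171 171 168 167 164 157 149 138 127 115  93 164 201 207 203
 204 205 206]
collar rows/cols [232 309] [246 336]
```

```bash

python3 -m crank '[[0,0,0,0,-0.003,0.018,0],[0,0,0,0,-0.003,0.018,0],[0,0,0,0,-0.003,0.018,0],[0,0,0,0,-0.003,0.018,0],[0,0,0,0,-0.003,0.018,0]]'
python3 -m crank '[[0,0,0,0,0,0,0],[0,0,0,0,0,0,0],[0,0,0,0,0,0,0],[0,0,0,0,0,0,0],[0,0,0,0,0,0,0]]'
python3 - <<'E'
from h import *
from station import ctrl
f=snap('scene',10);s=snap('side',10)
# bystanders unchanged, rod tip visible: compare with the first pictures
for n,box in(("scene",[(430,270,500,360),(190,245,235,290),(250,280,300,330)]),("side",[(200,420,330,480),(285,195,330,230),(245,240,295,275)])):
    a=cv2.imread(f"pics/{n}0.png");b=cv2.imread(f"pics/{n}10.png")
    print(n,[int((cv2.absdiff(a,b)[y:Y,x:X].max(2)>40).sum()) for x,y,X,Y in box])
E
```

```text
t: 16.9
eef_pos: [0.6333, 0.0306, 0.2488]
ee_rot: [-180.0, 0.1, -170.7]
ft_force: [-1.4, -0.2, -0.3]
gripper_width: 0.0153
grasp_force: 68.9
t: 17.4
eef_pos: [0.6335, 0.0305, 0.2487]
ee_rot: [-180.0, 0.1, -170.7]
ft_force: [-0.5, -0.3, -0.5]
gripper_width: 0.0149
grasp_force: 68.9
scene [0, 0, 0]
side [0, 0, 0]
```

Level, still, tip over the panel's centre, and the brush, tape roll and dish unchanged in both views, so I'm handing in.

```bash
python3 -c "
from station import ctrl
print(ctrl.hand_in())"
```

```text
the job is handed in; nothing more can be done
None
```

The job is handed in at about 17.5 s on the robot's clock (no verdict was returned): I opened the knob, pushed the rod in until its collar stopped, drew it out, and held it level with its tip over the panel's centre at about 0.26 m; the brush, tape roll and dish did not move.

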